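# Unclip the large cranial plate from the sloping rail

### The arm

A 6-joint arm with a two-finger parallel gripper is mounted at the origin on the work surface. World frame = base frame: x ahead of the robot, y to its left, z up, the work surface at z = 0. Lengths are in mm, angles in rad, forces in N, time in s.
With the tool pointing down it reaches from about 325 to 900 mm from the base axis. Payload 6.1 kg.
Tool frame: the origin (TCP) lies on the centre line of the jaws, within the pads' length; the fingertips stand 11 mm ahead of it and the grasp point (between the pads) lies 8 mm behind it (arm.tip_reach is the distance from the TCP to the fingertips, in mm); z points along the fingers, y is the line along which they close (so a half turn about z gives the same grasp; the last joint's range is limited). The gripper opens to 85 mm and grips with 20 to 120 N. Pads are 22 mm wide; open, the fingers measure 114 mm over their backs; the gripper's body (76 mm by 85 mm) begins 54 mm behind the grasp point. The pads swing forward as they close: fully open they stand 13 mm farther back than shut.
Start: joints at [1.074, 0.22, 1.526, -0, 1.395, -0.126], TCP at [226.474, 582.517, 242.3] pointing down, gripper open.
Joint ranges: [-2.98, 2.98], [-0.91, 2.08], [0.09, 2.57], [-1.24, 4.39], [0.2, 2.65], [-2.68, 2.68]. Speed limits (rad/s): [2.57, 2.57, 3.01, 3.14, 3.14, 3.14].

### API

Orientations are given as a unit quaternion [w, x, y, z].
In Python, from bench import arm gives the robot as it stands. The module is installed in compiled form; this text tells all that it offers.
- The arm moves only by the tool arm_command, never from a script. Its argument "moves" is a list of rows, each a list of 6 numbers: the shift along the world's x, y, z each as a share of 800 mm, from -1 to 1, then the turn, a rotation vector about the world's x, y, z each as a share of 180 degrees, from -1 to 1. A call has 1 to 8 rows; each row is the pose to reach, as a shift and turn from the pose commanded when the call began, turning the shorter way round; what a row does not reach only later rows make up. A row lasts 1/10 s, in which the tool goes at most 50 mm and 8.59 degrees, less where a joint would pass 70% of its speed; a pose out of reach is approached as far as the arm can. A call with a number of a shift or a turn outside -1 to 1 is refused whole. A call with a gripper value outside its range is refused whole. "hand" is the closure, from -1 (fully open) to 1 (shut), set as the call begins (left out, the last holds). The fingers move at their own pace and stop on an object; the grip force is fixed at half the most. Time passes only in rows, so rows that repeat a pose let the fingers close. It gives the time, the measured TCP pose, the force, the opening and the grip force at its end, in the units of the state.
- arm.state(): the state, without advancing time (a new reading comes with each control period).
- arm.get_image(name): name is "scene" or "top" or "wrist"; returns a dict with "img" (420x560x3 uint8, blue, green, red), "z_map" (420x560 float32, mm along the optical axis (not along the pixel's ray), 0 where there is no reading), "vfov" (degrees; the focal length in pixels is half the picture's height over the tangent of half this angle, whatever the lens; pixels are square), "cx", "cy" (the principal point, pixels), "extrinsics" (4x4, takes a point from camera to world coordinates). Camera axes: x right, y down, z forward; pixel columns grow to the right and rows downward; lengths in mm; the calibration is good to about 2 mm. The wrist camera is an equidistant fisheye: a pixel r from the principal point sees the ray r / f radians off the axis. A picture is of the moment at which its call begins.
- arm.finish_job(): hands the job in; it is judged then, once.
Trained networks look in a picture, given as the dict that the camera call returned (one of the last four; its "shot" number tells which), for a name from the list of things; names that differ only in an ending like _2 or _b are one class to them, and where a whole thing is asked for, a point or a joint stands for the part that bears it (a point fixed in the world has none). Each returns a list of dicts, best first, with "confidence" (0 to 1); they miss things now and then, are a little off and sometimes report something else, mostly with a low value. They report only what shows in the picture. A call takes as long as a camera call.
- arm.spot_in(target, picture): "bbox" ([centre column, centre row, width, height] in pixels, round what is visible of it).
The state is a dict: "time_s": time; "joint_positions": joint angles; "joint_vel": joint speeds; "joint_efforts": joint torques, N m; "ee_pos": TCP position; "ee_rot": TCP orientation; "ft_force": force on the tool from outside, world axes, zero at the start; "wrist_torque": the same for the moment, N m; "gripper_width": finger opening in mm; "gripper_force": force on a finger pad.
Only numpy, scipy, OpenCV 4.12 (cv2) and the standard library are available. Lean on these libraries where they do the work, as an engineer would, in place of code of your own. Each camera call takes 0.05 s, during which the arm holds its last target. There are 200 camera calls.

### The job

Pull the larger of the two amber cranial plates off the sloping rail, against its sprung catches, and carry it without dropping it to the tray. Stand it upright on its foot, fin up, roughly in the middle of the rubber pad in the bay that the hip stem has left free, and let go. The smaller plate must stay clipped on the rail, and the hip stem, the deburring tool and everything else must stay where they are.

Things in the scene. Friction and masses are not known exactly. Their poses are not given: they have to be found in the camera images.
- large_plate: Amber resin cranial plate, larger of two, 130 g, in either seat of the rail. Origin: centre of its foot's underside; z up out of the rail, x up the slope, y along the rail. Foot 40 x 40 x 20 mm, an 8 mm bead low on each y side (52 mm over beads). Dome 88 mm across (100 over 4 ears), z 20 to 34 mm. Grip fin on top, 12 mm thick (x), 46 mm long (y), z 34 to 72 mm: grip its thickness, tool along -z.
- large_fin (a point): Point to grip on the larger plate: middle of its fin, 58 mm above the underside of the foot; same axes as the plate. The fin's top is 14 mm above it, the dome 24 mm below it.
- small_plate: The smaller amber cranial plate, in the other seat of the rail: same foot, heights and fin, but its dome is only 60 mm across with three ears. Same origin and axes. Bystander, stays clipped.
- rail_rack: Fixed aluminium board, 150 mm up the slope x 320 mm wide, on legs, sloping 30 degrees; its face looks up and to -x of this frame, normal (-0.5, 0, 0.866). Origin on the table below mid rail, z vertical, y along the rail. Channel rail along y with two seats at y = +75 and -75 mm, x = 0, z = 100 mm. Front edge of the board 63 mm high, back edge 138 mm.
- seat_left (a point): Centre of the channel floor of the seat at y = +75 mm of the rack. In each seat the channel lips, 9 mm high, stop the foot sliding in x, and at both y sides a sprung steel nose closes over the foot's bead. The noses give way when the foot is pulled out along the face's normal with 10 to 15 N; the foot is free of them after 20 mm.
- seat_right (a point): The same for the seat at y = -75 mm of the rack.
- tray: Fixed steel tray, 150 mm (x) x 250 mm (y), walls 22 mm high and 5 mm thick, floor 5 mm thick, parted by a wall at y = 0 into two bays, each 140 x 117 mm, centres at y = +61 and -61 mm. Origin: centre of its underside, z up.
- pad: Fixed thin rubber pad, 110 (x) x 100 (y) x 4 mm, on the floor of whichever bay of the tray is free. Origin: centre of its underside, z up; its top is at z = 4 mm, 9 mm above the table.
- hip_stem: White nylon hip stem prototype, about 120 mm long and 14 mm thick, lying in the other bay of the tray. Origin: on the underside near mid length, x along the stem. Bystander.
- deburring_handle: Black plastic deburring handle with a steel bent blade, 140 mm long, 16 mm thick, lying on the bench beyond the tray. Origin: on the underside, x along it towards the blade. Bystander.
- toggle_clamp: Steel toggle clamp fixed to the bench beyond the rail and tray, base 75 x 50 mm, arm towards -x, lever up to 140 mm high. Origin: centre of the base's underside. Not used.

How it is judged (in metres and radians):
On the way:
1. the larger plate is pulled clear of its catches and held in the fingers (z of large_plate in the frame of rail_rack above 0.125 m and contact force between the fingers and large_plate above 1 N), for 0.2 s.
At the end, for the whole second after the job is handed in: The larger plate stands still on its foot on the pad, fin up (within 0.1 rad), its centre within 20 mm of the pad's middle; the smaller plate is still in its seat (within 6 mm of its start), the hip stem within 12 mm and the deburring handle within 15 mm of where they lay (horizontal distance between large_plate and pad below 0.02 m and z of large_plate in the frame of pad below 0.008 m and angle between large_plate's own z axis and vertical below 0.1 rad and linear speed of large_plate below 0.02 m/s and distance of small_plate from where it was at the start of the episode below 0.006 m and distance of hip_stem from where it was at the start of the episode below 0.012 m and distance of deburring_handle from where it was at the start of the episode below 0.015 m); the robot touches nothing.
It fails at once if the larger plate is let go or knocked loose while off the rail and more than 15 mm above the pad (distance between large_plate and seat_left above 0.025 m and distance between large_plate and seat_right above 0.025 m and z of large_plate in the frame of pad above 0.019 m and contact force between the fingers and large_plate below 0.1 N).
It fails at once if the smaller plate is pulled from its seat (distance of small_plate from where it was at the start of the episode above 0.012 m).
It fails at once if the hip stem is pushed about (distance of hip_stem from where it was at the start of the episode above 0.02 m).
It fails at once if the deburring handle is pushed about (distance of deburring_handle from where it was at the start of the episode above 0.025 m).
It also fails if it takes over 37 s, if anything falls off the work surface, if the arm or the gripper's body presses on something with over 40 N, if the wrist force passes 120 N, or if a joint passes its speed limit or range.

## Working session

There is one attempt and no reset: what is moved stays moved. The work goes in short steps, Python scripts to look and compute and a tool call to move; the robot and the scene stay as the last step left them, time stands still between calls to the robot, and variables do not carry over. Pictures are saved under pics/ and viewed, at most 10 in all, crops included, and the job is handed in when it is done.

Besides the shell and the picture viewer there is one more tool, called after ">>>" as name(argument=value, ...) on one line, values as JSON. arm_command: Moves the arm, as the interface text tells. Its arguments: {"type":"object","properties":{"moves":{"type":"array"},"hand":{"type":"number"}},"required":["moves"]}

```bash
mkdir -p pics; cat > h.py <<'E'
import numpy as np, cv2
from bench import arm
def cloud(p):
    h,w=p['z_map'].shape; f=h/2/np.tan(np.radians(p['vfov'])/2)
    v,u=np.mgrid[:h,:w]; z=p['z_map']
    c=np.stack([(u-p['cx'])*z/f,(v-p['cy'])*z/f,z],-1)
    E=np.array(p['extrinsics']); return c@E[:3,:3].T+E[:3,3]
E
python3 - <<'E'
from h import *
ims=[]
for n in ['scene','top']:
    p=arm.get_image(n); cv2.imwrite(f'pics/{n}1.png',p['img']); np.savez(f'{n}1.npz',img=p['img'],W=cloud(p),z=p['z_map'])
    print(n,np.round(p['extrinsics'],2).tolist())
    for t in ['large_plate','small_plate','large_fin','rail_rack','tray','pad','hip_stem','deburring_handle']:
        print(t,[(np.round(d['bbox']).tolist(),round(d['confidence'],2)) for d in arm.spot_in(t,p)[:2]])
print(arm.state())
E
```

```text
scene [[-0.78, 0.51, -0.37, 1031.14], [0.63, 0.65, -0.43, 461.11], [0.02, -0.57, -0.82, 957.15], [0.0, 0.0, 0.0, 1.0]]
large_plate [([396.0, 276.0, 43.0, 40.0], 0.66)]
small_plate [([338.0, 245.0, 27.0, 35.0], 0.62), ([273.0, 154.0, 75.0, 74.0], 0.37)]
large_fin [([398.0, 277.0, 36.0, 41.0], 0.74)]
rail_rack [([360.0, 286.0, 149.0, 116.0], 0.57)]
tray [([272.0, 153.0, 76.0, 73.0], 0.57)]
pad [([264.0, 138.0, 42.0, 31.0], 0.93)]
hip_stem [([279.0, 168.0, 38.0, 19.0], 0.47)]
deburring_handle [([190.0, 175.0, 17.0, 31.0], 0.62), ([337.0, 247.0, 26.0, 35.0], 0.29)]
top [[-0.0, -1.0, 0.05, 575.62], [-1.0, 0.0, -0.0, 2.3], [0.0, -0.05, -1.0, 1209.58], [0.0, 0.0, 0.0, 1.0]]
large_plate [([148.0, 226.0, 41.0, 35.0], 0.7)]
small_plate [([205.0, 205.0, 27.0, 26.0], 0.82)]
large_fin []
rail_rack [([174.0, 210.0, 145.0, 94.0], 0.82)]
tray [([367.0, 258.0, 108.0, 84.0], 0.84)]
pad [([390.0, 266.0, 57.0, 53.0], 0.67)]
hip_stem [([344.0, 245.0, 15.0, 44.0], 0.74)]
deburring_handle [([394.0, 167.0, 44.0, 21.0], 0.64), ([344.0, 245.0, 15.0, 42.0], 0.41)]
{'time_s': 0.9, 'joint_positions': array([ 1.07390257e+00,  2.20340400e-01,  1.52650287e+00,  3.15425441e-05,
        1.39470158e+00, -1.26089807e-01]), 'joint_vel': array([2.50439554e-03, 1.55518065e-03, 1.46806162e-03, 1.54097138e-04,
       8.68819278e-04, 4.30328651e-05]), 'joint_efforts': array([ 1.02739452e-04, -4.96842778e+01, -3.89728975e+01, -1.53600163e-04,
        6.74031780e-04,  5.25467976e-05]), 'ee_pos': array([226.46439504, 582.52388001, 242.33507231]), 'ee_rot': array([-7.45437394e-06,  1.84344347e-01,  9.82861720e-01,  2.75118078e-05]), 'ft_force': array([-0.12359048,  0.4370114 ,  1.15291933]), 'wrist_torque': array([-0.06656116,  0.02859243,  0.01985128]), 'gripper_force': 0.0, 'gripper_width': 85.25571416423202}
```

View pics/scene1.png

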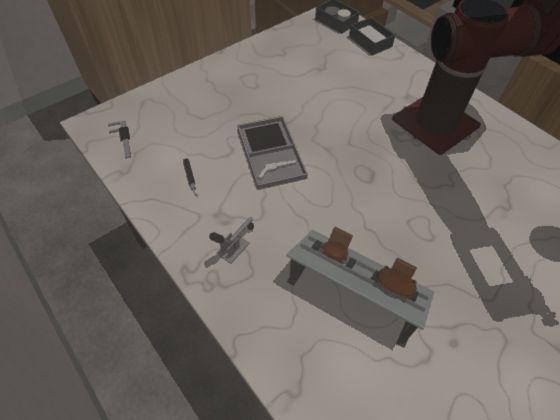

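View pics/top1.png

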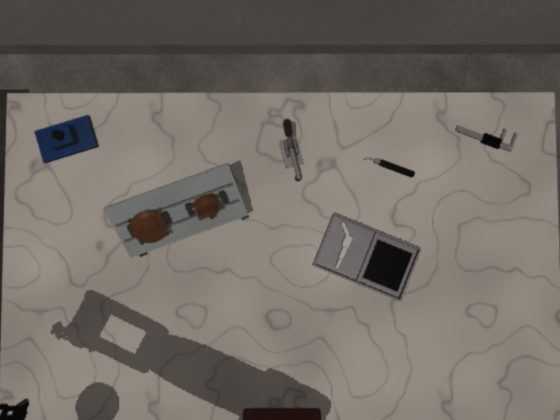

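The top view shows the large plate at (148,226), the small one at (205,205), the hip stem at (344,245) and the free pad at (390,266). Next I measure them.

```bash
python3 - <<'E'
from h import *
from scipy.optimize import least_squares
d=np.load('top1.npz'); W=d['W']; img=d['img']; hsv=cv2.cvtColor(img,cv2.COLOR_BGR2HSV)
print('table z',np.median(W[300:320,200:260,2]))
# pad: dark pixels
g=img.max(2); m=np.zeros(g.shape,np.uint8); m[232:302,355:425]=(g[232:302,355:425]<32)
n,l,s,c=cv2.connectedComponentsWithStats(m); k=1+np.argmax(s[1:,4]); P=W[l==k]
print('pad',s[k],cv2.minAreaRect(P[:,:2].astype(np.float32)),P.mean(0))
# rack
A=W[150:270,95:265].reshape(-1,3); H=hsv[150:270,95:265].reshape(-1,3)
B=A[(A[:,2]>55)&(A[:,2]<145)&~((H[:,0]<14)&(H[:,1]>110))]
print('rack rect',cv2.minAreaRect(B[:,:2].astype(np.float32)),B[:,2].min(),B[:,2].max())
# plane fit RANSAC
rng=np.random.default_rng(0);best=0
for _ in range(500):
    q=B[rng.choice(len(B),3,False)];nn=np.cross(q[1]-q[0],q[2]-q[0]);nn/=np.linalg.norm(nn)+1e-9
    i=abs((B-q[0])@nn)<2
    if i.sum()>best:best=i.sum();I=i
Q=B[I];c0=Q.mean(0);nn=np.linalg.svd(Q-c0)[2][2];nn*=np.sign(nn[2]);print('plane',c0,nn,best,len(B),'yaw',np.degrees(np.arctan2(-nn[1],-nn[0])))
for nm,(u,v,w,h) in dict(L=(148,226,46,42),S=(206,205,32,32)).items():
    sl=np.s_[v-h//2:v+h//2,u-w//2:u+w//2]; a=W[sl].reshape(-1,3);hh=hsv[sl].reshape(-1,3)
    M=(hh[:,0]<14)&(hh[:,1]>110)
    a=a[M]; e=(a-c0)@nn
    print(nm,len(a),np.percentile(e,[2,25,50,75,98]))
    F=a[e>e.max()-15]; D=a[(e>15)&(e<45)]
    print(' fin',len(F),F.mean(0),'top e',e.max(),' domerect',cv2.minAreaRect(D[:,:2].astype(np.float32)))
v=np.vstack
for fn,reg in (('top1',np.s_[190:260,115:185]),):
    crop=cv2.resize(img[150:270,90:260],None,fx=4,fy=4,interpolation=cv2.INTER_CUBIC); cv2.imwrite('pics/crop1.png',np.clip(crop*1.6,0,255).astype(np.uint8))
E
```

```text
table z 0.5325471808574775
pad [ 364  240   47   51 1449] ((527.6151123046875, -166.36659240722656), (348.5095520019531, 107.06441497802734), 67.65840148925781) [ 479.85702873 -280.68096625   15.86692362]
rack rect ((621.3965454101562, 257.630859375), (132.7129669189453, 320.7024841308594), 19.916648864746094) 58.675721779128935 144.86053712833268
plane [628.08305748 253.60582064 104.93543364] [-0.47004144 -0.16841472  0.86642803] 3533 5874 yaw 19.71248034541342
L 937 [22.01514675 26.61831483 29.88117159 35.68301739 73.69670439]
 fin 10 [ 575.62474045    2.29942935 1209.57695611] top e 1024.0736553514291  domerect ((581.6393432617188, 322.3919677734375), (71.7423324584961, 86.31671905517578), 21.52018928527832)
S 464 [19.91224282 26.52926475 32.80920921 61.38397699 74.43183521]
 fin 1 [ 575.62474045    2.29942935 1209.57695611] top e 1024.0736553514291  domerect ((639.2764892578125, 180.99705505371094), (57.41943359375, 54.940547943115234), 62.086036682128906)
```

View pics/crop1.png

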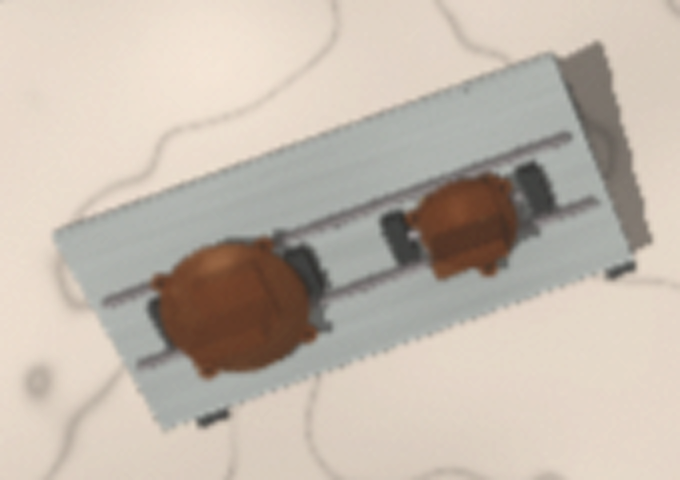

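The crop shows the large plate with its fin along the rail; the rack is yawed about 20°. Next I refine the fin and pad, leaving out invalid depth.

```bash
python3 - <<'E'
from h import *
R=cv2.minAreaRect
yaw=np.radians(19.9); n=np.array([-.5*np.cos(yaw),-.5*np.sin(yaw),.866]); y=np.array([-np.sin(yaw),np.cos(yaw),0]); x=np.cross(y,n)
o=np.array([621.4,257.6,100])
for fn in ['top1','scene1']:
    d=np.load(fn+'.npz'); W=d['W'].copy(); img=d['img']; z=d['z']; hsv=cv2.cvtColor(img,cv2.COLOR_BGR2HSV)
    ok=(z>0)
    am=ok&(hsv[...,0]<14)&(hsv[...,1]>110)
    L=(W-o)@np.stack([x,y,n],1)  # rack-slope coords
    for s in (75,-75):
        m=am&(abs(L[...,1]-s)<55)&(abs(L[...,0])<60)&(L[...,2]>15)&(L[...,2]<85)
        q=L[m]; F=q[(q[:,2]>44)]; T=q[q[:,2]>66]
        print(fn,s,m.sum(),'fin n',len(F),'x pct',np.percentile(F[:,0],[3,50,97]).round(1),'y',np.percentile(F[:,1],[3,50,97]).round(1),'z98',np.percentile(q[:,2],[98]).round(1), 'top',len(T),T.mean(0).round(1) if len(T) else 0, R(F[:,:2].astype(np.float32)))
        D=q[q[:,2]<36]; print('   dome',np.percentile(D,[2,98],axis=0).round(1).tolist())
    # pad & tray
    near=ok&(W[...,0]>330)&(W[...,0]<640)&(W[...,1]>-380)&(W[...,1]<-40)&(W[...,2]<40)
    g=img.max(2); m=(near&(g<35)&(W[...,2]>3)&(W[...,2]<16)).astype(np.uint8)
    nn,l,st,c=cv2.connectedComponentsWithStats(m); k=1+np.argmax(st[1:,4]); P=W[l==k]
    print('pad',st[k],R(P[:,:2].astype(np.float32)),np.median(P,0))
    t=W[near&(W[...,2]>4)]; print('tray',len(t),R(t[:,:2].astype(np.float32)))
    mm=near&(g<70)&(W[...,2]>4); t=W[mm]; print('traydark',R(t[:,:2].astype(np.float32)))
    t=W[near&(W[...,2]>16)&(W[...,2]<26)]; print('walls',len(t),R(t[:,:2].astype(np.float32)))
E
```

```text
top1 75 927 fin n 196 x pct [-7.8  1.7  3.9] y [51.7 72.8 94.8] z98 [74.6] top 113 [-1.3 72.6 72.6] ((-2.1834115982055664, 74.26075744628906), (47.32450866699219, 14.379523277282715), 89.69554138183594)
   dome [[-39.3, 34.8, 23.3], [36.3, 113.4, 35.4]]
top1 -75 460 fin n 179 x pct [-6.9  2.   4. ] y [-97.6 -77.4 -55.3] z98 [76.2] top 104 [ -1.1 -77.1  72.8] ((-2.103607654571533, -75.61470031738281), (45.68526840209961, 12.793246269226074), 89.86909484863281)
   dome [[-35.0, -103.7, 21.7], [23.9, -47.6, 35.6]]
pad [ 364  240   48   51 1450] ((479.8749084472656, -282.0087890625), (98.29196166992188, 107.4598617553711), 67.65840148925781) [ 479.46100504 -281.95351225    9.20891884]
tray 5228 ((485.4548645019531, -209.42568969726562), (339.1050720214844, 309.1004638671875), 89.93695068359375)
traydark ((500.3285217285156, -230.956787109375), (230.8395233154297, 140.4912109375), 67.89845275878906)
walls 932 ((503.06170654296875, -225.599853515625), (251.4549102783203, 150.18360900878906), 67.6792984008789)
scene1 75 656 fin n 105 x pct [-5.8  0.1  3. ] y [55.7 78.5 94.6] z98 [73.3] top 44 [-1.5 76.4 72.4] ((-1.770373821258545, 75.49193572998047), (11.64937973022461, 42.03321075439453), 2.8145334720611572)
   dome [[-19.2, 42.7, 23.8], [36.4, 113.0, 35.3]]
scene1 -75 150 fin n 4 x pct [-5.  -3.  -0.3] y [-73.5 -63.6 -56.3] z98 [71.8] top 4 [ -2.8 -64.3  72.4] ((-3.274052858352661, -64.89507293701172), (19.07293701171875, 1.8394092321395874), 75.94839477539062)
   dome [[-1.6, -89.8, 24.1], [22.7, -49.4, 34.6]]Traceback (most recent call last):
  File "<stdin>", line 18, in <module>
    return _wrapfunc(a, 'argmax', axis=axis, out=out, **kwds)
    return bound(*args, **kwds)
ValueError: attempt to get argmax of an empty sequence
```

```bash
cat > plan.py <<'E'
from h import *
from scipy.spatial.transform import Rotation as Ro
def mv(goal,R,s=None):
    s=s or arm.state(); q=s['ee_rot']; R0=Ro.from_quat(np.r_[q[1:],q[0]])
    d=(np.array(goal)-s['ee_pos'])/800; r=(Ro.from_matrix(R)*R0.inv()).as_rotvec()/np.pi
    return np.r_[d,r].round(4)
yaw=np.radians(19.9); n=np.array([-.5*np.cos(yaw),-.5*np.sin(yaw),.866]); y=np.array([-np.sin(yaw),np.cos(yaw),0]); x=np.cross(y,n)
o=np.array([621.4,257.6,100.])
def P(h,dx=-1.9,dy=74.5): return o+dx*x+dy*y+h*n
Rg=np.stack([np.cross(x,-n),x,-n],1)   # tool y = plate x
E
python3 - <<'E'
from plan import *
print('x',x,'n',n)
print('pre',P(130),mv(P(130),Rg)); print('grasp',P(51),'n step per 10mm',n*10/800)
E
```

```text
x [0.81428952 0.29476869 0.5       ] n [-0.47014406 -0.17018978  0.866     ]
pre [533.37584517 304.96673419 211.63      ] [ 0.3836 -0.3469 -0.0384  0.12   -0.1228 -0.265 ]
grasp [570.51722619 318.41172642 143.216     ] n step per 10mm [-0.0058768  -0.00212737  0.010825  ]
```

>>> arm_command(moves=[[0.3836,-0.3469,-0.0384,0.12,-0.1228,-0.265],[0.3836,-0.3469,-0.0384,0.12,-0.1228,-0.265],[0.3836,-0.3469,-0.0384,0.12,-0.1228,-0.265],[0.3836,-0.3469,-0.0384,0.12,-0.1228,-0.265],[0.3836,-0.3469,-0.0384,0.12,-0.1228,-0.265],[0.3836,-0.3469,-0.0384,0.12,-0.1228,-0.265],[0.3836,-0.3469,-0.0384,0.12,-0.1228,-0.265],[0.3836,-0.3469,-0.0384,0.12,-0.1228,-0.265]], hand=-1)

```text
time_s: 1.7
ee_pos: [522.0, 313.6, 211.9]
ee_rot: [0.149, 0.555, 0.79, 0.212]
ft_force: [0.5, 0.6, -0.1]
gripper_width: 85.4
gripper_force: 0.0
```

```bash
python3 - <<'E'
from plan import *
s=arm.state();print(s['ee_pos'],s['joint_positions'],mv(P(130),Rg,s))
p=arm.get_image('wrist'); cv2.imwrite('pics/w1.png',p['img'])
f=210/np.tan(np.radians(p['vfov'])/2); h,w=p['z_map'].shape; v,u=np.mgrid[:h,:w]
du,dv=u-p['cx'],v-p['cy']; r=np.hypot(du,dv)+1e-9; th=r/f; z=p['z_map']; t=np.tan(th)*z/r
E=np.array(p['extrinsics']); W=np.stack([du*t,dv*t,z],-1)@E[:3,:3].T+E[:3,3]
L=(W-o)@np.stack([x,y,n],1); hsv=cv2.cvtColor(p['img'],cv2.COLOR_BGR2HSV)
m=(z>0)&(th<1.4)&(hsv[...,0]<14)&(hsv[...,1]>110)&(abs(L[...,1]-75)<55)&(abs(L[...,0])<60)
q=L[m]
for a,b in((45,85),(68,85)):
    F=q[(q[:,2]>a)&(q[:,2]<b)]; print(len(F),np.percentile(F,[3,50,97],axis=0).round(1).tolist(),cv2.minAreaRect(F[:,:2].astype(np.float32)))
E
```

```text
[521.97793555 313.57508887 211.89481124] [ 0.43495782 -0.1375917   2.03894314 -0.06666905  0.71908429  0.1269925 ] [ 0.0142 -0.0108 -0.0003 -0.0001  0.0001  0.0003]
3 [[-11.1, 57.5, 73.3], [-9.8, 62.4, 73.7], [-6.7, 66.5, 74.3]] ((-8.550402641296387, 61.70265579223633), (9.672904968261719, 3.9218926429748535), 81.8556900024414)
3 [[-11.1, 57.5, 73.3], [-9.8, 62.4, 73.7], [-6.7, 66.5, 74.3]] ((-8.550402641296387, 61.70265579223633), (9.672904968261719, 3.9218926429748535), 81.8556900024414)
```

View pics/w1.png

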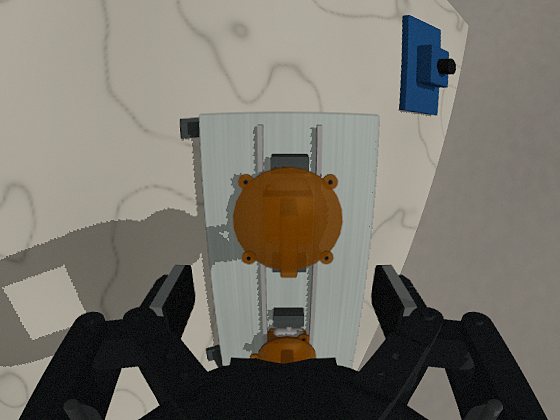

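The wrist view shows the large plate's fin (about 278–308, 190–276) between the open fingers, well aligned with the jaws.

```bash
python3 - <<'E'
from plan import *
s=arm.state();print(s['ee_pos'],mv(P(130),Rg,s),mv(P(51),Rg,s))
p=arm.get_image('wrist')
f=210/np.tan(np.radians(p['vfov'])/2); h,w=p['z_map'].shape; v,u=np.mgrid[:h,:w]
du,dv=u-p['cx'],v-p['cy']; r=np.hypot(du,dv)+1e-9; th=r/f; z=p['z_map']; t=np.tan(th)*z/r
E=np.array(p['extrinsics']); W=np.stack([du*t,dv*t,z],-1)@E[:3,:3].T+E[:3,3]
L=(W-o)@np.stack([x,y,n],1); hsv=cv2.cvtColor(p['img'],cv2.COLOR_BGR2HSV)
m=(z>0)&(th<1.4)&(hsv[...,0]<25)&(hsv[...,1]>150)&(v<300)
q=L[m]; print(m.sum(),np.percentile(q,[1,50,99],axis=0).round(1).tolist())
for a,b in((45,85),(66,85),(20,37)):
    F=q[(q[:,2]>a)&(q[:,2]<b)&(q[:,1]>0)]; print(len(F),np.percentile(F,[2,50,98],axis=0).round(1).tolist(),cv2.minAreaRect(F[:,:2].astype(np.float32)))
E
```

```text
[527.47276539 308.33430653 212.45147477] [ 0.0074 -0.0042 -0.001   0.0009  0.0009  0.0012] [ 0.0538  0.0126 -0.0865  0.0009  0.0009  0.0012]
9660 [[-46.4, 37.0, 24.0], [-5.8, 82.5, 31.9], [35.8, 116.7, 75.1]]
1407 [[-11.5, 54.3, 48.7], [-5.8, 80.9, 73.7], [-0.0, 98.0, 75.2]] ((-5.757854461669922, 75.58714294433594), (45.70880889892578, 11.97671127319336), 89.82624816894531)
1245 [[-11.5, 54.1, 68.9], [-5.9, 77.9, 73.8], [-0.1, 97.7, 75.2]] ((-5.881776332855225, 75.4283447265625), (11.814696311950684, 45.442222595214844), 0.3887743651866913)
8113 [[-44.4, 38.4, 24.5], [-5.8, 82.5, 31.0], [32.8, 114.8, 35.6]] ((-5.7541656494140625, 75.13428497314453), (86.53250122070312, 86.14866638183594), 3.2813172340393066)
```

```bash
cat > wr.py <<'E'
from plan import *
def wrist():
    p=arm.get_image('wrist')
    f=210/np.tan(np.radians(p['vfov'])/2); h,w=p['z_map'].shape; v,u=np.mgrid[:h,:w]
    du,dv=u-p['cx'],v-p['cy']; r=np.hypot(du,dv)+1e-9; th=r/f; z=p['z_map']; t=np.tan(th)*z/r
    E=np.array(p['extrinsics']); W=np.stack([du*t,dv*t,z],-1)@E[:3,:3].T+E[:3,3]
    hsv=cv2.cvtColor(p['img'],cv2.COLOR_BGR2HSV)
    return p,W,(z>0)&(th<1.4)&(hsv[...,0]<25)&(hsv[...,1]>150)&(v<300),v
E
python3 - <<'E'
from wr import *
for i in range(3):
    s0=arm.state(); p,W,m,v=wrist(); s=arm.state()
    L=(W-o)@np.stack([x,y,n],1);q=L[m]; F=q[(q[:,2]>68)&(q[:,1]>0)]
    # finger tips: pixels rows 265-330 near columns 165-195 / 375-405, tool frame
    qt=s0['ee_rot'];R0=Ro.from_quat(np.r_[qt[1:],qt[0]]).as_matrix()
    T=(W-s0['ee_pos'])@R0; dk=(p['img'].max(2)<70)&(abs(T[...,2])<25)&(abs(T[...,0])<25)&(p['z_map']>0)
    a=T[dk]; l=a[a[:,1]<0];rr=a[a[:,1]>0]
    print(s0['ee_pos'],np.linalg.norm(np.array(p['extrinsics'])[:3,3]-s0['ee_pos']),F.mean(0),cv2.minAreaRect(F[:,:2].astype(np.float32))[0],len(l),len(rr), np.percentile(l[:,1],[95]),np.percentile(rr[:,1],[5]), np.percentile(a[:,2],98))
    print((F.mean(0)@np.stack([x,y,n],1).T+o-s0['ee_pos'])@R0, mv(P(130),Rg,s))
E
```

```text
[525.7578562  310.32103961 212.69718042] 154.23712359268922 [-5.86580284 77.60069695 76.85435405] (-4.6463775634765625, 75.58383178710938) 1029 915 [-43.1415905] [41.59376651] -4.011696341152233
[-4.29196619  0.11230941 56.75732132] [ 0.0115 -0.0089 -0.0013 -0.     -0.0001  0.0018]
[524.20368177 312.1040766  212.64777529] 154.27008416491324 [-5.73242629 78.05276535 77.45100262] (-8.743709564208984, 75.7893295288086) 1026 915 [-43.12915244] [41.6325396] -4.027560166084938
[-6.12557348  1.06776933 56.54303309] [ 0.0129 -0.0108 -0.0013 -0.0001 -0.0002  0.001 ]
[523.06519383 313.62136421 212.66153808] 154.24915268949252 [-5.90327173 77.70723717 77.15950793] (-14.05618667602539, 75.29256439208984) 1031 919 [-43.11095376] [41.64977471] -3.9415348954874703
[-8.36451535  1.3817339  57.11710044] [ 0.0139 -0.0122 -0.0013 -0.0001 -0.0002  0.0003]
```

```bash
python3 - <<'E'
from plan import *
print(arm.state()['ee_pos'],mv(P(85,-3.5,75),Rg))
E
```

```text
[522.28635432 314.74004236 212.68563867] [ 0.0385 -0.0026 -0.051  -0.0001 -0.0002  0.0003]
```

>>> arm_command(moves=[[0.02,-0.0013,-0.025,0,0,0],[0.0385,-0.0026,-0.051,0,0,0.0003],[0.0385,-0.0026,-0.051,0,0,0.0003],[0.0385,-0.0026,-0.051,0,0,0.0003],[0.0385,-0.0026,-0.051,0,0,0.0003],[0.0385,-0.0026,-0.051,0,0,0.0003]], hand=-1)

```text
time_s: 2.55
ee_pos: [553.1, 313.9, 173.5]
ee_rot: [0.149, 0.554, 0.791, 0.213]
ft_force: [0.6, 0.0, 0.1]
gripper_width: 85.4
gripper_force: 0.0
```

```bash
cat > meas.py <<'E'
from wr import *
s0=arm.state(); p,W,m,v=wrist()
L=(W-o)@np.stack([x,y,n],1);mm=m&(L[...,2]>64)&(L[...,2]<85)&(L[...,1]>0);F=L[mm]
qt=s0['ee_rot'];R0=Ro.from_quat(np.r_[qt[1:],qt[0]]).as_matrix()
T=(W-s0['ee_pos'])@R0; dk=(p['img'].max(2)<70)&(abs(T[...,2])<25)&(abs(T[...,0])<25)&(p['z_map']>0)
a=T[dk]; l=a[a[:,1]<0];r=a[a[:,1]>0]
print(s0['ee_pos'],'err from P',((s0['ee_pos']-o)@np.stack([x,y,n],1)).round(1),'rotleft',mv(s0['ee_pos'],Rg,s0)[3:])
print('fin rack',np.percentile(F,[2,50,98],axis=0).round(1).tolist()); print('fin tool',np.percentile(T[mm],[2,50,98],axis=0).round(1).tolist())
print('finger mid',(np.percentile(l[:,1],95)+np.percentile(r[:,1],5))/2, 'tipz',np.percentile(a[:,2],98), s0['ft_force'])
E
python3 meas.py
```

```text
[553.05402133 313.89327435 173.49713495] err from P [-2.3 76.2 86.2] rotleft [-0.0003  0.0006 -0.0007]
fin rack [[-11.3, 57.8, 66.5], [-5.5, 81.0, 73.9], [0.0, 97.8, 75.1]]
fin tool [[-18.4, -9.0, 11.0], [4.8, -3.2, 12.3], [21.6, 2.3, 19.7]]
finger mid -0.7963649385047624 tipz -3.806624064599385 [0.58878361 0.01208616 0.13597937]
```

```bash
python3 - <<'E'
from plan import *
print(arm.state()['ee_pos'],mv(P(53,-4.5,75),Rg))
E
```

```text
[553.10919133 313.69008732 173.36434159] [ 0.0177  0.0051 -0.0371 -0.0003  0.0005 -0.0006]
```

>>> arm_command(moves=[[0.006,0.0017,-0.012,0,0,0],[0.012,0.0034,-0.025,0,0,0],[0.0177,0.0051,-0.0371,0,0,0],[0.0177,0.0051,-0.0371,0,0,0],[0.0177,0.0051,-0.0371,0,0,0],[0.0177,0.0051,-0.0371,0,0,0]], hand=-1)

```text
time_s: 3.2
ee_pos: [567.4, 316.9, 142.2]
ee_rot: [0.148, 0.554, 0.791, 0.212]
ft_force: [-0.1, -0.6, 0.1]
gripper_width: 85.4
gripper_force: 0.0
```

```bash
python3 meas.py
```

```text
[567.44967104 316.92909417 142.21366438] err from P [-5.3 74.2 51.8] rotleft [-0.     -0.     -0.0003]
fin rack [[-11.4, 78.9, 65.0], [-5.6, 90.7, 73.7], [0.4, 97.8, 75.1]]
fin tool [[4.8, -6.1, -23.3], [16.5, -0.3, -21.9], [23.7, 5.7, -13.2]]
finger mid -0.7364870926121689 tipz -3.7271013964767516 [-0.14508049 -0.6257503   0.14263905]
```

>>> arm_command(moves=[[0,0,0,0,0,0],[0,0,0,0,0,0],[0,0,0,0,0,0],[0,0,0,0,0,0],[0,0,0,0,0,0],[0,0,0,0,0,0],[0,0,0,0,0,0],[0,0,0,0,0,0]], hand=1)

```text
time_s: 4.05
ee_pos: [567.6, 317.1, 142.5]
ee_rot: [0.149, 0.554, 0.791, 0.212]
ft_force: [1.7, 0.2, 0.4]
gripper_width: 11.3
gripper_force: 59.1
```

>>> arm_command(moves=[[-0.003,-0.001,0.0054,0,0,0],[-0.0059,-0.0021,0.0108,0,0,0],[-0.0088,-0.0032,0.0162,0,0,0],[-0.0118,-0.0043,0.0217,0,0,0],[-0.0147,-0.0053,0.0271,0,0,0],[-0.0176,-0.0064,0.0325,0,0,0],[-0.0235,-0.0085,0.0433,0,0,0],[-0.0353,-0.0128,0.065,0,0,0]], hand=1)

```text
time_s: 4.85
ee_pos: [537.9, 306.1, 193.2]
ee_rot: [0.148, 0.555, 0.791, 0.211]
ft_force: [-0.2, -0.3, -2.3]
gripper_width: 11.5
gripper_force: 61.8
```

```bash
python3 - <<'E'
from plan import *
# tray yaw -22.3: closing dir along tray x or plate yaw any; choose tool down keeping small joint turns
s=arm.state(); print(s['ee_pos'],s['joint_positions'],s['gripper_width'],s['gripper_force'],s['ft_force'])
for az in (-40,-22.3,0):
    a=np.radians(az); yt=np.array([np.cos(a),np.sin(a),0]); zt=np.array([0,0,-1.]); R=np.stack([np.cross(yt,zt),yt,zt],1)
    print(az,mv([479.9,-282,200],R,s))
p=arm.get_image('scene'); cv2.imwrite('pics/s2.png',p['img'][180:360,220:500].repeat(2,0).repeat(2,1))
E
```

```text
[537.9355156  306.14835663 193.16728914] [ 0.40492909 -0.08885539  2.0313822  -0.04499932  0.67981651  0.08414504] 11.503571301181681 61.75124645233154 [-0.23377697 -0.31672416 -2.30447651]
-40 [-0.0725 -0.7352  0.0085  0.0302  0.1707 -0.3252]
-22.3 [-0.0725 -0.7352  0.0085  0.0035  0.1694 -0.2293]
0 [-0.0725 -0.7352  0.0085 -0.0288  0.164  -0.1083]
```

View pics/s2.png

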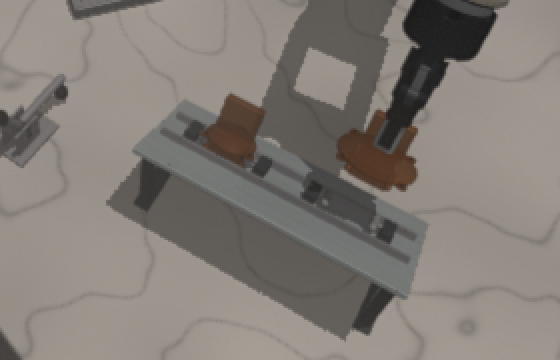

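The plate is out and held, and the small plate is still seated. Now I carry it, raised, to the tray.

>>> arm_command(moves=[[-0.02,0,0.03,0,0,0],[-0.05,-0.01,0.06,0,0.02,-0.02],[-0.07,-0.04,0.09,0,0.04,-0.05],[-0.08,-0.08,0.11,0.001,0.06,-0.08],[-0.08,-0.125,0.12,0.001,0.08,-0.11],[-0.08,-0.17,0.12,0.002,0.1,-0.135],[-0.08,-0.215,0.12,0.002,0.12,-0.162],[-0.08,-0.26,0.12,0.002,0.135,-0.183]], hand=1)

```text
time_s: 5.7
ee_pos: [475.2, 97.5, 291.2]
ee_rot: [0.033, 0.787, 0.614, 0.044]
ft_force: [1.0, -0.4, -1.8]
gripper_width: 11.3
gripper_force: 61.7
```

```bash
cat > tr.py <<'E'
from plan import *
import sys
s=arm.state(); a=np.radians(-22.3); yt=np.array([np.cos(a),np.sin(a),0]); zt=np.array([0,0,-1.]); R=np.stack([np.cross(yt,zt),yt,zt],1)
print(s['ee_pos'],s['gripper_width'],s['gripper_force'],s['ft_force'],mv([479.9,-282,float(sys.argv[1])],R,s))
E
python3 tr.py 200
```

```text
[475.21846112  97.47830892 291.17052536] 11.286879757052139 61.66574835777283 [ 0.95980301 -0.39272166 -1.84710992] [ 0.0059 -0.4743 -0.114   0.0016  0.035  -0.0456]
```

>>> arm_command(moves=[[0.001,-0.05,0,0,0.006,-0.007],[0.002,-0.11,-0.01,0,0.012,-0.014],[0.003,-0.17,-0.02,0,0.018,-0.021],[0.004,-0.23,-0.035,0,0.024,-0.028],[0.005,-0.29,-0.05,0,0.03,-0.035],[0.006,-0.35,-0.07,0.001,0.034,-0.042],[0.006,-0.41,-0.09,0.0016,0.035,-0.0456],[0.006,-0.455,-0.11,0.0016,0.035,-0.0456]], hand=1)

```text
time_s: 6.5
ee_pos: [479.8, -268.3, 202.1]
ee_rot: [0.001, 0.83, 0.558, 0.0]
ft_force: [1.0, 0.2, -1.0]
gripper_width: 11.0
gripper_force: 61.7
```

>>> arm_command(moves=[[0,-0.015,-0.005,0,0,0],[0,-0.019,-0.01,0,0,0],[0,-0.019,-0.01,0,0,0],[0,-0.019,-0.01,0,0,0],[0,-0.019,-0.01,0,0,0]], hand=1)

```text
time_s: 7.0
ee_pos: [480.5, -279.3, 195.1]
ee_rot: [0.001, 0.829, 0.559, 0.0]
ft_force: [0.1, -0.1, -1.4]
gripper_width: 11.3
gripper_force: 61.7
```

```bash
python3 tr.py 130; python3 - <<'E'
from wr import *
p,W,m,v=wrist(); cv2.imwrite('pics/w2.png',p['img'])
s=arm.state(); q=s['ee_rot']; R0=Ro.from_quat(np.r_[q[1:],q[0]]).as_matrix()
T=(W-s['ee_pos'])@R0; A=T[m&(T[...,2]>-30)&(T[...,2]<90)]
print(len(A),np.percentile(A,[1,50,99],axis=0).round(1).tolist())
D=A[(A[:,2]>10)]; c=D-D.mean(0); print(len(D),D.mean(0),np.linalg.svd(c,full_matrices=False)[2][2])
for n_ in ['scene']:
    p=arm.get_image(n_); cv2.imwrite('pics/s3.png',p['img'][60:240,180:460].repeat(2,0).repeat(2,1))
E
```

```text
[ 480.5324883  -279.32365693  195.13865721] 11.319023933540302 61.741783618927 [ 0.10528377 -0.1304135  -1.42380465] [-0.0008 -0.0033 -0.0814  0.0003  0.0004 -0.0015]
14497 [[-24.3, -41.0, -22.5], [19.3, -0.5, 20.9], [41.9, 40.1, 28.2]]
12397 [16.69746361 -0.33887415 21.88435381] [ 0.05289543 -0.00331221 -0.99859456]
```

View pics/w2.png

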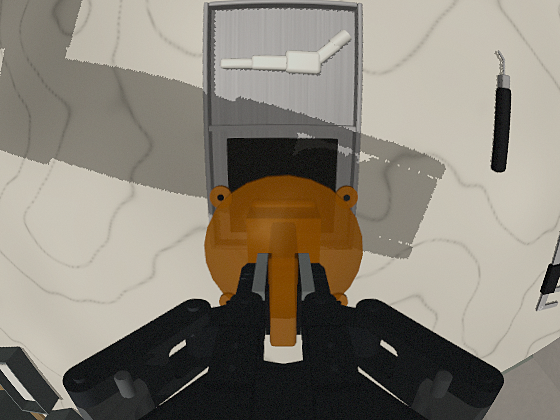

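View pics/s3.png

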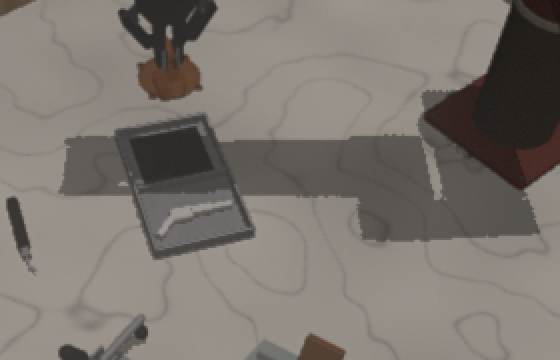

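The wrist view shows the plate held with its fin between the pads and the pad below it. The hip stem lies untouched in the other bay. I lower it now.

>>> arm_command(moves=[[-0.0008,-0.002,-0.03,0,0,0],[-0.0008,-0.002,-0.06,0,0,0],[-0.0008,-0.002,-0.09,0,0,0],[-0.0008,-0.002,-0.12,0,0,0],[-0.0008,-0.002,-0.14,0,0,0],[-0.0008,-0.002,-0.156,0,0,0],[-0.0008,-0.002,-0.156,0,0,0],[-0.0008,-0.002,-0.156,0,0,0]], hand=1)

```text
time_s: 7.9
ee_pos: [479.6, -282.1, 70.0]
ee_rot: [0.0, 0.83, 0.558, 0.0]
ft_force: [0.4, -0.5, -0.7]
gripper_width: 11.3
gripper_force: 61.6
```

```bash
python3 tr.py 59
```

```text
[ 479.62764781 -282.08491501   69.96578714] 11.347246755730588 61.61040186882019 [ 0.37375468 -0.50949241 -0.66757463] [ 0.0003  0.0001 -0.0137  0.0002  0.0002 -0.0011]
```

>>> arm_command(moves=[[0,0,-0.003,0,0,0],[0,0,-0.006,0,0,0],[0,0,-0.009,0,0,0],[0,0,-0.011,0,0,0],[0,0,-0.011,0,0,0],[0,0,-0.011,0,0,0]], hand=1)

```text
time_s: 8.5
ee_pos: [479.2, -282.1, 60.5]
ee_rot: [0.0, 0.83, 0.558, -0.0]
ft_force: [-0.5, 1.3, -1.1]
gripper_width: 10.8
gripper_force: 61.6
```

>>> arm_command(moves=[[0,0,-0.001,0,0,0],[0,0,-0.002,0,0,0],[0,0,-0.002,0,0,0],[0,0,-0.002,0,0,0]], hand=1)

```text
time_s: 8.9
ee_pos: [479.3, -282.2, 59.1]
ee_rot: [0.0, 0.83, 0.558, 0.0]
ft_force: [0.1, 0.2, -0.4]
gripper_width: 11.1
gripper_force: 61.8
```

>>> arm_command(moves=[[0,0,-0.001,0,0,0],[0,0,-0.002,0,0,0],[0,0,-0.002,0,0,0],[0,0,-0.002,0,0,0]], hand=1)

```text
time_s: 9.3
ee_pos: [479.6, -282.3, 59.0]
ee_rot: [0.0, 0.83, 0.558, 0.0]
ft_force: [-3.5, 2.7, 11.1]
gripper_width: 10.8
gripper_force: 63.6
```

Contact shows at about 11 N. I let go.

>>> arm_command(moves=[[0,0,0.001,0,0,0],[0,0,0.001,0,0,0],[0,0,0.001,0,0,0],[0,0,0.001,0,0,0],[0,0,0.001,0,0,0],[0,0,0.001,0,0,0],[0,0,0.001,0,0,0],[0,0,0.001,0,0,0]], hand=-1)

```text
time_s: 10.1
ee_pos: [479.2, -282.1, 58.2]
ee_rot: [0.0, 0.83, 0.558, 0.0]
ft_force: [0.3, -0.6, 1.2]
gripper_width: 85.2
gripper_force: 0.0
```

>>> arm_command(moves=[[0,0,0.02,0,0,0],[0,0,0.05,0,0,0],[0,0,0.09,0,0,0],[0,0,0.13,0,0,0],[0,0,0.18,0,0,0],[0,0,0.2,0,0,0],[0,0,0.2,0,0,0],[0,0,0.2,0,0,0]])

```text
time_s: 10.9
ee_pos: [479.0, -281.9, 217.6]
ee_rot: [-0.0, 0.83, 0.558, -0.0]
ft_force: [-0.3, -0.3, -0.9]
gripper_width: 85.4
gripper_force: 0.0
```

```bash
python3 - <<'E'
from wr import *
p,W,m,v=wrist(); cv2.imwrite('pics/w3.png',p['img'])
hsv=cv2.cvtColor(p['img'],cv2.COLOR_BGR2HSV); m=(p['z_map']>0)&(hsv[...,0]<25)&(hsv[...,1]>150)
A=W[m&(abs(W[...,0]-480)<80)&(abs(W[...,1]+282)<80)]; F=A[A[:,2]>73]; D=A[A[:,2]<50]
for q in(F,D): print(len(q),cv2.minAreaRect(q[:,:2].astype(np.float32)),np.percentile(q[:,2],[2,50,98]))
print(arm.state()['ft_force'])
E
```

```text
1030 ((481.4045715332031, -282.2802734375), (44.65403747558594, 142.90127563476562), 76.00135040283203) [ 78.27624882  81.20114458 305.7535179 ]
5382 ((476.4730224609375, -283.77728271484375), (100.54711151123047, 107.48562622070312), 67.04886627197266) [ 9.20947856 37.50147329 42.79564711]
[0.43099018 0.0102649  0.26191027]
```

View pics/w3.png

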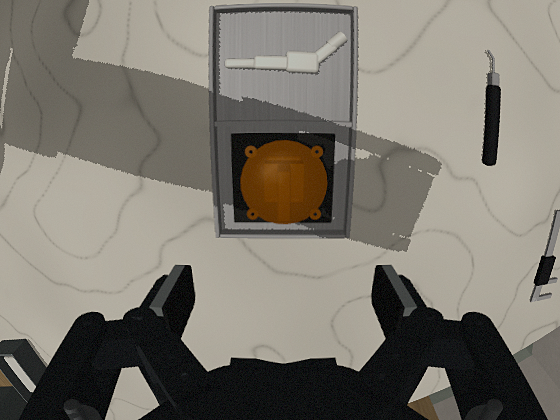

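The plate stands upright at the middle of the pad, with its fin top at about 81 mm and the gripper clear of it. I hand the job in.

```bash
python3 -c "from bench import arm; print(arm.finish_job())"
```

```text
the job is handed in; nothing more can be done
None
```

I pulled the larger plate off the rail and stood it upright near the middle of the pad in the free bay, then handed the job in at about 11 s; the smaller plate, hip stem and deburring handle looked undisturbed in the pictures, but no verdict came back.

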